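# Stage brass rods for pickling and crack the bath lid

### The arm

A 6-joint arm with a two-finger parallel gripper is mounted at the origin on the work surface. World frame = base frame: x ahead of the robot, y to its left, z up, the work surface at z = 0. Lengths are in mm, angles in rad, forces in N, time in s.
With the tool pointing down it reaches from about 350 to 1000 mm from the base axis. Payload 7.1 kg.
Tool frame: the origin (TCP) lies midway between the tips of the shut fingers; the grasp point (between the pads) lies 19 mm behind it; z points along the fingers, y is the line along which they close (so a half turn about z gives the same grasp; the last joint's range is limited). The gripper opens to 85 mm and grips with 20 to 120 N. Pads are 22 mm wide; open, the fingers measure 114 mm over their backs; the gripper's body (76 mm by 85 mm) begins 54 mm behind the grasp point. The pads swing forward as they close: fully open they stand 13 mm farther back than shut.
Start: joints at [1.191, 0.423, 1.63, -0, 1.089, -0.019], TCP at [220.607, 584.754, 231.319] pointing down, gripper open.
Joint ranges: [-3, 3], [-0.9, 2.11], [0.09, 2.58], [-1.31, 4.45], [0.11, 2.69], [-2.54, 2.54]. Speed limits (rad/s): [2.39, 2.39, 3.01, 3.14, 3.14, 3.14].

### API

Orientations are given as a 3x3 rotation matrix whose columns are the frame's x, y, z axes.
In Python, from plant import r gives the robot as it stands. The module is installed in compiled form; this text tells all that it offers.
- The arm moves only by the tool jog_arm, never from a script. Its argument "deltas" is a list of rows, each an object of numbers: "ax", "ay", "az": the turn, a rotation vector about the tool's x, y, z in rad; "dx", "dy", "dz": the shift along the tool's x, y, z in m; "claw": the opening in per cent of the stroke, from 0 (shut) to 100 (fully open). A call has 1 to 10 rows; each row shifts and turns the commanded pose from where the row before left it, along the tool's axes as they then stand; what a row does not reach is not made up. A row lasts 1/12 s, in which the tool goes at most 41.7 mm and 7.16 degrees, less where a joint would pass 70% of its speed; a pose out of reach is approached as far as the arm can. A call with a gripper value outside its range is refused whole. The fingers move at their own pace and stop on an object; the grip force is fixed at half the most. Time passes only in rows, so rows that do not move let the fingers close. It gives the time, the measured TCP pose, the force, the opening and the grip force at its end, in the units of the state.
- r.sense(): the state, without advancing time (a new reading comes with each control period).
- r.read_camera(name): name is "scene" or "top" or "wrist"; returns the picture (420x560x3 uint8, red, green, blue); there is no depth.
- r.camera_info(name): a dict with "K" (3x3 intrinsics, pixels), "cam_to_world" (4x4, takes a point from camera to world coordinates); the wrist camera has in their place "T_tool_cam" (4x4, takes a point from camera to tool coordinates, whose origin is the TCP and whose axes are the flange's). Camera axes: x right, y down, z forward; pixel columns grow to the right and rows downward; lengths in mm; the calibration is good to about 2 mm. A picture is of the moment at which its call begins: read the wrist's pose just before it. camera_info takes no time and is no camera call.
- r.finish_job(): hands the job in; it is judged then, once.
The state is a dict: "time": time; "joint_positions": joint angles; "joint_velocities": joint speeds; "joint_efforts": joint torques, N m; "tcp_pos": TCP position; "orientation": TCP orientation; "force": force on the tool from outside, world axes, zero at the start; "wrist_torque": the same for the moment, N m; "gripper_width": opening from 0.0 (shut) to 1.0 (fully open); "grasp_force": force on a finger pad.
Only numpy, scipy, OpenCV 4.12 (cv2) and the standard library are available. Lean on these libraries where they do the work, as an engineer would, in place of code of your own. Each camera call takes 0.05 s, during which the arm holds its last target. There are 200 camera calls.

### The job

Get the next pickling batch ready: take the two brass rods out of the wooden block and stand them end-down in the dip rack, one to a tube, any tubes. Then take the pickling bath's lid by its handle, pull it free of its stuck seal without letting it fly up, and finish while holding it just ajar, with a gap of about 3 cm at its front edge, so that it can vent; keep hold and do not let go. Leave the file, the awl, the strainer and the dish where they are.

Things in the scene. Friction and masses are not known exactly. Their poses are not given: they have to be found in the camera images.
- tank: Stainless pickling bath, fixed to the bench, place and yaw vary: outside 200 (x) by 260 (y), top of the closed lid at z 172, black control panel on its front, which faces its own -x. Origin: centre of its underside, on the bench; z up.
- lid_angle (a joint): Angle of the bath's lid, hinged along the back (+x) edge: 0 shut, grows as the front edge rises (1.6 at most). The front edge is 204 mm from the hinge line, so 0.15 rad is a 30 mm gap. Starts shut and stuck in a rubber bulb seal: the first 1 to 3 mm of lift at the handle need 14 to 19 N, then the seal lets go, and by 8 mm of lift only 2 to 6 N of lid weight remain. The lid falls shut (and seals again) if let go.
- lid: The lid itself, stainless, 206 by 266 by 18 mm, about 0.8 kg. Origin: middle of the hinge line, 103 mm behind (+x) and 156 mm above the tank's origin; axes as the tank's when shut, and it turns about its y as it opens.
- lid_handle (a point): Centre of the lid's handle: a black round bar, diameter 12 mm, 100 mm long along the tank's y, near the lid's front edge, on a steel post of 11 mm at each end (posts 110 mm apart). 175 mm in front of the hinge line and 54 mm above it with the lid shut; it turns with the lid. Its underside is 32 mm clear of the lid and the space in front of and behind the bar is free, so it can be pinched from above across the tank's x.
- rack: Dip rack, white base 180 (x) by 56 (y) by 10 mm with three blue upright tubes in a row along its x, 50 mm apart, and a steel loop (64 mm high) at each end, 83 mm from the middle. It does not shift; place and yaw vary. Origin: centre of its underside, on the bench.
- rack_tube0 (a point): Centre of the flared mouth of the rack's tube 0 (-x end of the row), 72 mm above the bench. Mouth 25 mm wide at the top, narrowing within 12 mm to a 16 mm bore; flat floor 62 mm below the mouth. Outside 31 mm at the mouth. Tube is empty at the start.
- rack_tube1 (a point): Centre of the flared mouth of the rack's tube 1 (middle of the row), 72 mm above the bench. Mouth 25 mm wide at the top, narrowing within 12 mm to a 16 mm bore; flat floor 62 mm below the mouth. Outside 31 mm at the mouth. Tube is empty at the start.
- rack_tube2 (a point): Centre of the flared mouth of the rack's tube 2 (+x end of the row), 72 mm above the bench. Mouth 25 mm wide at the top, narrowing within 12 mm to a 16 mm bore; flat floor 62 mm below the mouth. Outside 31 mm at the mouth. Tube is empty at the start.
- block: Drilled hardwood block 200 (x) by 56 (y) by 50 mm high, does not shift, place and yaw vary; four holes of 14 mm, 40 mm deep, 45 mm apart in a row along its x. Origin: centre of its underside, on the bench.
- rod_a: Brass rod, diameter 12 mm, length 120 mm, about 115 g, plain, foot slightly chamfered. Stands upright in one of the block's four holes, 80 mm of it above the block. Origin: centre of its foot; z along the rod, up. Seated in the rack its foot is 10 mm and its top 130 mm above the bench, as in the block.
- rod_b: Brass rod, diameter 12 mm, length 120 mm, about 115 g, plain, foot slightly chamfered. Stands upright in one of the block's four holes, 80 mm of it above the block. Origin: centre of its foot; z along the rod, up. Seated in the rack its foot is 10 mm and its top 130 mm above the bench, as in the block.
- file: File with an orange handle, 128 mm long, handle up to 22 mm thick. Loose; stands in one of the four holes of the block (which one varies from run to run). Must stay there. Origin: centre of its foot, at the bottom of its hole.
- awl: Awl with a dark wooden bulb handle, 112 mm long, handle up to 26 mm thick. Loose; stands in one of the four holes of the block (which one varies from run to run). Must stay there. Origin: centre of its foot, at the bottom of its hole.
- strainer: Brass pipe strainer, 82 mm high, 54 mm across, standing loose on the bench near the rack. Must stay. Origin: centre of its foot.
- dish: Small white ceramic cup, 68 mm across, 40 mm high, loose on the bench in front of the bath. Must stay. Origin: centre of its foot.

How it is judged (in metres and radians):
On the way, in this order (a step that is already met when the one before it is completed fails the run):
1. both brass rods stand seated in tubes of the dip rack, let go ((horizontal distance between rod_a and rack_tube0 below 0.008 m or horizontal distance between rod_a and rack_tube1 below 0.008 m or horizontal distance between rod_a and rack_tube2 below 0.008 m) and height (world z) of each of rod_a, rod_b below 0.018 m and angle between each of rod_a, rod_b's own z axis and vertical below 0.15 rad and linear speed of each of rod_a, rod_b below 0.05 m/s and contact force between the fingers and rod_a below 0.1 N and (horizontal distance between rod_b and rack_tube0 below 0.008 m or horizontal distance between rod_b and rack_tube1 below 0.008 m or horizontal distance between rod_b and rack_tube2 below 0.008 m) and contact force between the fingers and rod_b below 0.1 N), for 0.2 s.
2. the lid is broken free of its seal by its handle (value of joint lid_angle above 0.05 rad and contact force between the fingers and lid above 1 N and distance between the grasp point and lid_handle below 0.07 m), for 0.1 s.
At the end, for the whole second after the job is handed in: Both brass rods stand released in tubes of the dip rack, feet on the tube floor (within 8 mm of it); the fingers hold the lid by its handle, still, with 15 to 50 mm of gap at the front edge (0.075 to 0.25 rad). The program ends holding (all of step 1 and value of joint lid_angle between 0.075 and 0.25 rad and velocity of joint lid_angle between -0.1 and 0.1 rad/s and contact force between the fingers and lid above 1 N and distance between the grasp point and lid_handle below 0.07 m); the arm keeps its last pose, push and grip.
It fails at once if the lid flies up (front edge more than about 80 mm open) (value of joint lid_angle above 0.4 rad).
It fails at once if the file or the awl is pulled out, shifted or tipped (distance of any of file, awl from where it was at the start of the episode above 0.02 m or angle between any of file, awl's own z axis and vertical above 0.3 rad).
It fails at once if the strainer or the dish is shifted or tipped (distance of any of strainer, dish from where it was at the start of the episode above 0.025 m or angle between any of strainer, dish's own z axis and vertical above 0.4 rad).
It also fails if it takes over 66 s, if anything falls off the work surface, if the arm or the gripper's body presses on something with over 40 N, if the wrist force passes 120 N, or if a joint passes its speed limit or range.

## Working session

There is one attempt and no reset: what is moved stays moved. The work goes in short steps, Python scripts to look and compute and a tool call to move; the robot and the scene stay as the last step left them, time stands still between calls to the robot, and variables do not carry over. Pictures are saved under pics/ and viewed, at most 10 in all, crops included, and the job is handed in when it is done.

Besides the shell and the picture viewer there is one more tool, called after "Emit:" in YAML: its name, and indented under it one key for each argument. jog_arm: Moves the arm, as the interface text tells. Its arguments: {"type":"object","properties":{"deltas":{"type":"array","items":{"type":"object","properties":{"ax":{"type":"number"},"ay":{"type":"number"},"az":{"type":"number"},"dx":{"type":"number"},"dy":{"type":"number"},"dz":{"type":"number"},"claw":{"type":"number"}}}}},"required":["deltas"]}

```bash
mkdir -p pics; python3 - <<'E'
from plant import r
import cv2,numpy as np
np.set_printoptions(precision=3,suppress=True)
s=r.sense();print(s)
for n in("scene","top","wrist"):
    im=r.read_camera(n);cv2.imwrite(f"pics/{n}0.png",im[:,:,::-1]);print(n,r.camera_info(n))
E
```

```text
{'time': 0.0, 'joint_positions': array([ 1.191,  0.424,  1.631,  0.   ,  1.089, -0.019]), 'joint_velocities': array([-0.001,  0.001,  0.   ,  0.   ,  0.001, -0.   ]), 'joint_efforts': array([  0.002, -55.741, -28.173,   0.   ,   0.008,  -0.   ]), 'tcp_pos': array([220.398, 584.267, 230.527]), 'orientation': array([[-0.936,  0.353, -0.001],
       [ 0.353,  0.936, -0.001],
       [ 0.   , -0.002, -1.   ]]), 'force': array([-0.655, -0.144,  0.655]), 'wrist_torque': array([-0.003,  0.011,  0.024]), 'grasp_force': 0.0, 'gripper_width': 0.997016519516191}
scene {'K': array([[424.47 ,   0.   , 276.307],
       [  0.   , 424.47 , 205.625],
       [  0.   ,   0.   ,   1.   ]]), 'cam_to_world': array([[  -0.522,    0.504,   -0.688, 1164.572],
       [   0.853,    0.295,   -0.43 ,  326.007],
       [  -0.014,   -0.812,   -0.584,  638.214],
       [   0.   ,    0.   ,    0.   ,    1.   ]])}
top {'K': array([[412.473,   0.   , 280.912],
       [  0.   , 412.473, 215.327],
       [  0.   ,   0.   ,   1.   ]]), 'cam_to_world': array([[   0.014,   -0.989,    0.149,  439.537],
       [  -1.   ,   -0.012,    0.015,  -37.487],
       [  -0.013,   -0.149,   -0.989, 1048.219],
       [   0.   ,    0.   ,    0.   ,    1.   ]])}
wrist {'K': array([[292.139,   0.   , 280.47 ],
       [  0.   , 292.139, 208.613],
       [  0.   ,   0.   ,   1.   ]]), 'T_tool_cam': array([[  -0.   ,   -0.946,   -0.326,   85.267],
       [   1.   ,   -0.   ,    0.   ,   -0.353],
       [  -0.   ,   -0.326,    0.946, -142.148],
       [   0.   ,    0.   ,    0.   ,    1.   ]])}
```

View pics/top0.png

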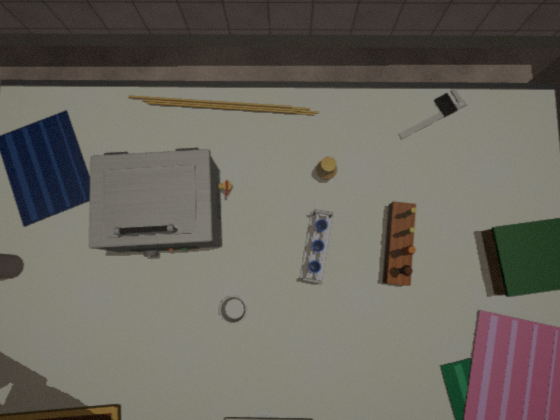

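View pics/scene0.png

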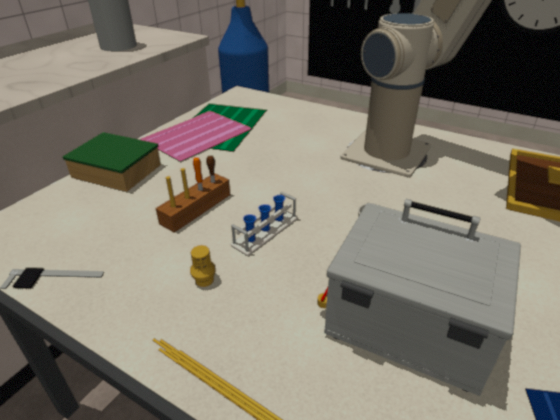

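The top view shows the tank at about (155,200) with its handle at (145,230). The rack tubes are at (321,225), (318,245) and (315,267). In the block, the rods are at (411,211) and (410,230), the orange file at (411,250) and the awl at (406,270). The scene view gives the same order: rods at (170,190) and (184,183), then the file and the awl.

```bash
cat > h.py <<'E'
import numpy as np,cv2
np.set_printoptions(precision=1,suppress=True)
from plant import r
def cam(n,s=None):
    i=r.camera_info(n)
    if n!="wrist":return i["K"],i["cam_to_world"]
    T=np.eye(4);T[:3,:3]=s["orientation"];T[:3,3]=s["tcp_pos"]
    return i["K"],T@i["T_tool_cam"]
def ray(c,uv):
    K,T=c;d=T[:3,:3]@np.linalg.solve(K,[uv[0],uv[1],1.]);return T[:3,3],d/np.linalg.norm(d)
def plane(c,uv,z):
    o,d=ray(c,uv);return o+d*(z-o[2])/d[2]
def tri(*obs):
    A=np.zeros((3,3));b=np.zeros(3);R=[ray(c,p) for c,p in obs]
    for o,d in R:
        P=np.eye(3)-np.outer(d,d);A+=P;b+=P@o
    x=np.linalg.solve(A,b)
    return x,[round(float(np.linalg.norm(np.cross(x-o,d))),1) for o,d in R]
def blobs(im,lo,hi,amin=8):
    m=cv2.inRange(cv2.cvtColor(im,cv2.COLOR_RGB2HSV),np.array(lo),np.array(hi))
    n,L,S,C=cv2.connectedComponentsWithStats(m)
    return [(C[i].round(1),S[i].tolist(),[(int(S[i][0]+np.where(L[S[i][1]]==i)[0].mean()-S[i][0]),int(S[i][1]))]) for i in range(1,n) if S[i][4]>=amin],m
E
python3 - <<'E'
from h import *
for n in("top","scene"):
    im=cv2.imread(f"pics/{n}0.png")[:,:,::-1].copy()
    print(n,"blue");[print(b) for b in blobs(im,(108,120,40),(128,255,255),20)[0]]
    print(n,"brass");[print(b) for b in blobs(im,(17,120,60),(32,255,255),6)[0]]
    print(n,"orange");[print(b) for b in blobs(im,(0,180,120),(15,255,255),6)[0]]
    print(n,"black");[print(b) for b in blobs(im,(0,0,0),(179,255,35),60)[0]]
t=cv2.imread("pics/top0.png");s=cv2.imread("pics/scene0.png")
a=cv2.resize(t[190:300,290:430],None,fx=4,fy=4,interpolation=cv2.INTER_CUBIC)
cv2.imwrite("pics/topc.png",a)
E
```

```text
top blue
(array([ 44.2, 167. ]), [0, 112, 89, 113, 6088], [(64, 112)])
top brass
(array([225.3, 105.1]), [129, 96, 188, 19, 1075], [(132, 96)])
(array([328.2, 166.5]), [320, 157, 16, 22, 218], [(327, 157)])
(array([221.7, 185.8]), [219, 183, 6, 6, 30], [(224, 183)])
(array([229.4, 185.3]), [228, 182, 4, 8, 17], [(229, 182)])
(array([412.4, 209.9]), [410, 207, 5, 7, 27], [(413, 207)])
(array([411. , 229.3]), [409, 227, 5, 6, 26], [(411, 227)])
(array([ 67.9, 413.4]), [0, 406, 119, 14, 700], [(110, 406)])
top orange
top black
(array([445.2, 104.3]), [435, 94, 21, 21, 251], [(445, 94)])
(array([495. , 262.2]), [484, 229, 24, 67, 567], [(492, 229)])
(array([ 84.5, 417.6]), [44, 415, 67, 5, 206], [(99, 415)])
scene blue
(array([278.6, 197.8]), [274, 195, 10, 8, 31], [(281, 195)])
(array([278.2, 206.1]), [275, 202, 7, 9, 25], [(278, 202)])
(array([264. , 211.8]), [259, 205, 11, 16, 59], [(265, 205)])
(array([249. , 221.7]), [244, 215, 12, 16, 68], [(249, 215)])
(array([279.4, 217.9]), [276, 215, 7, 6, 20], [(281, 215)])
(array([265.7, 227.8]), [262, 225, 7, 6, 22], [(267, 225)])
(array([25
[... 871 characters left out ...]
, 179)])
(array([195.9, 192.7]), [189, 187, 17, 12, 87], [(195, 187)])
(array([175.9, 204.8]), [159, 193, 35, 23, 242], [(183, 193)])
(array([323.5, 295.2]), [321, 290, 6, 10, 26], [(326, 290)])
scene black
(array([341.6,  37.4]), [308, 0, 85, 86, 4949], [(351, 0)])
(array([406.4,   5.8]), [399, 0, 16, 13, 177], [(407, 0)])
(array([502.3,  67.6]), [422, 0, 138, 121, 10253], [(497, 0)])
(array([441.7, 212. ]), [412, 203, 59, 19, 229], [(413, 203)])
(array([ 28. , 278.1]), [14, 269, 28, 19, 332], [(34, 269)])
(array([355.8, 296.9]), [343, 288, 28, 19, 291], [(344, 288)])
(array([ 47.6, 367. ]), [0, 303, 170, 117, 3858], [(0, 303)])
(array([464.8, 336. ]), [448, 325, 35, 23, 406], [(451, 325)])
```

View pics/topc.png

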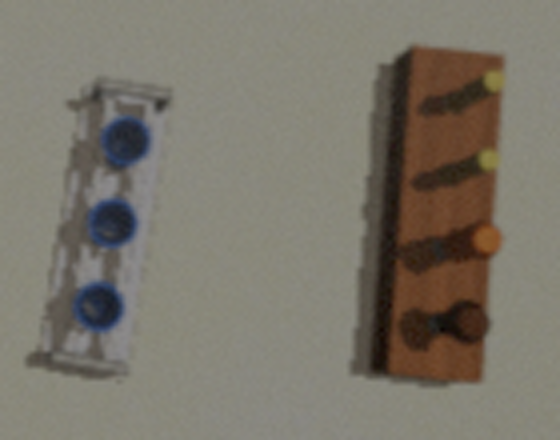

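The crop shows the rod tops at full-frame (413.4,210.4) and (411.7,230), and the tube mouths at (321.3,225), (317.9,245.6) and (314.6,266.4).

```bash
python3 - <<'E'
from h import *
t=cam("top");s=cam("scene")
for n,a,b in [("rodA",(413.3,210.2),(168.7,178)),("rodB",(411.6,229.8),(182.7,171)),
 ("t+",(321.3,225),(249.5,217.5)),("tm",(317.9,245.6),(264.5,208)),("t-",(314.6,266.4),(279.3,197.8)),("file",(411.3,249.8),(195.6,159.5)),
 ("handle",(146,230),(441.7,212))]:
    print(n,*tri((t,a),(s,b)))
for uv,z in [((413.3,210.2),130),((411.6,229.8),130),((321.3,225),72),((317.9,245.6),72),((314.6,266.4),72),((118,231.5),210),((172,229),210)]:print(plane(t,uv,z))
E
```

```text
rodA [ 593.3 -321.5  125.9] [1.1, 1.1]
rodB [ 549.5 -317.8  122.7] [0.4, 0.4]
t+ [ 564.7 -119.5   71.3] [0.2, 0.2]
tm [ 515.6 -111.7   69.2] [0.1, 0.1]
t- [ 466.1 -103.1   71. ] [0.9, 0.9]
file [ 504.5 -313.5  132.6] [0.6, 0.6]
handle [531.9 256.  206.1] [3.2, 3.2]
[ 593.3 -321.2  130. ]
[ 548.9 -315.9  130. ]
[ 564.7 -119.6   72. ]
[ 515.5 -111.5   72. ]
[ 466.5 -103.8   72. ]
[528.5 309.  210. ]
[535. 198. 210.]
```

Emit:
jog_arm:
  deltas:
    - {"dx": -0.027, "dy": -0.03, "dz": -0.002}
    - {"dx": -0.027, "dy": -0.03, "dz": -0.002}
    - {"dx": -0.027, "dy": -0.03, "dz": -0.002}
    - {"dx": -0.027, "dy": -0.03, "dz": -0.002}
    - {"dx": -0.027, "dy": -0.03, "dz": -0.002}
    - {"dx": -0.027, "dy": -0.03}
    - {"dx": -0.027, "dy": -0.03}
    - {"dx": -0.027, "dy": -0.03}

```text
invalid input at $.deltas[0]: expected keys ax, ay, az, dx, dy, dz, claw
```

Emit:
jog_arm:
  deltas:
    - {"dx": -0.027, "dy": -0.03}
    - {"dx": -0.027, "dy": -0.03}
    - {"dx": -0.027, "dy": -0.03}
    - {"dx": -0.027, "dy": -0.03}
    - {"dx": -0.027, "dy": -0.03}
    - {"dx": -0.027, "dy": -0.03}
    - {"dx": -0.027, "dy": -0.03}
    - {"dx": -0.027, "dy": -0.03}

```text
invalid input at $.deltas[0]: expected keys ax, ay, az, dx, dy, dz, claw
```

Emit:
jog_arm:
  deltas:
    - {"dx": -0.027, "dy": -0.03}
    - {"dx": -0.027, "dy": -0.03}
    - {"dx": -0.027, "dy": -0.03}
    - {"dx": -0.027, "dy": -0.03}
    - {"dx": -0.027, "dy": -0.03}
    - {"az": -0.09}
    - {"az": -0.09}
    - {"az": -0.08}
    - {}

```text
invalid input at $.deltas[0]: expected keys ax, ay, az, dx, dy, dz, claw
```

Emit:
jog_arm:
  deltas:
    - {"ax": 0, "ay": 0, "az": 0, "dx": -0.027, "dy": -0.03, "dz": -0.002, "claw": 100}
    - {"ax": 0, "ay": 0, "az": 0, "dx": -0.027, "dy": -0.03, "dz": -0.002, "claw": 100}
    - {"ax": 0, "ay": 0, "az": 0, "dx": -0.027, "dy": -0.03, "dz": -0.002, "claw": 100}
    - {"ax": 0, "ay": 0, "az": 0, "dx": -0.027, "dy": -0.03, "dz": -0.002, "claw": 100}
    - {"ax": 0, "ay": 0, "az": 0, "dx": -0.027, "dy": -0.03, "dz": -0.002, "claw": 100}
    - {"ax": 0, "ay": 0, "az": 0, "dx": -0.027, "dy": -0.03, "dz": 0, "claw": 100}
    - {"ax": 0, "ay": 0, "az": 0, "dx": -0.027, "dy": -0.03, "dz": 0, "claw": 100}
    - {"ax": 0, "ay": 0, "az": 0, "dx": -0.027, "dy": -0.03, "dz": 0, "claw": 100}

```text
time: 0.82
tcp_pos: [338.1, 282.1, 241.3]
orientation: [[-0.936, 0.353, 0.0], [0.353, 0.936, 0.0], [-0.0, 0.0, -1.0]]
force: [0.9, 0.0, -0.0]
gripper_width: 1.004
grasp_force: 0.0
```

Emit:
jog_arm:
  deltas:
    - {"ax": 0, "ay": 0, "az": 0, "dx": -0.027, "dy": -0.03, "dz": 0, "claw": 100}
    - {"ax": 0, "ay": 0, "az": 0, "dx": -0.027, "dy": -0.03, "dz": 0, "claw": 100}
    - {"ax": 0, "ay": 0, "az": 0, "dx": -0.027, "dy": -0.03, "dz": 0, "claw": 100}
    - {"ax": 0, "ay": 0, "az": 0, "dx": -0.027, "dy": -0.03, "dz": 0, "claw": 100}
    - {"ax": 0, "ay": 0, "az": 0, "dx": -0.027, "dy": -0.03, "dz": 0, "claw": 100}
    - {"ax": 0, "ay": 0, "az": 0, "dx": -0.027, "dy": -0.03, "dz": 0, "claw": 100}
    - {"ax": 0, "ay": 0, "az": 0, "dx": -0.027, "dy": -0.03, "dz": 0, "claw": 100}
    - {"ax": 0, "ay": 0, "az": 0, "dx": -0.027, "dy": -0.03, "dz": 0, "claw": 100}

```text
time: 1.48
tcp_pos: [455.5, -18.9, 241.4]
orientation: [[-0.936, 0.353, 0.0], [0.353, 0.936, 0.0], [-0.0, 0.0, -1.0]]
force: [0.5, 1.5, 0.2]
gripper_width: 0.996
grasp_force: 0.0
```

```bash
cat > snap.py <<'E'
from h import *;import sys,pickle
s=r.sense();im=r.read_camera("wrist");n=sys.argv[1]
cv2.imwrite(f"pics/{n}.png",im[:,:,::-1]);pickle.dump(s,open(f"pics/{n}.pkl","wb"));print(s["time"],s["tcp_pos"],abs(s["joint_velocities"]).max())
E
python3 snap.py w1
```

```text
1.4833 [455.5 -18.9 241.4] 0.9897304212183676
```

Emit:
jog_arm:
  deltas:
    - {"ax": 0, "ay": 0, "az": 0, "dx": -0.027, "dy": -0.03, "dz": 0, "claw": 100}
    - {"ax": 0, "ay": 0, "az": 0, "dx": -0.027, "dy": -0.03, "dz": 0, "claw": 100}
    - {"ax": 0, "ay": 0, "az": 0, "dx": -0.027, "dy": -0.03, "dz": 0, "claw": 100}
    - {"ax": 0, "ay": 0, "az": 0, "dx": -0.027, "dy": -0.03, "dz": 0, "claw": 100}
    - {"ax": 0, "ay": 0, "az": 0, "dx": -0.027, "dy": -0.03, "dz": 0, "claw": 100}
    - {"ax": 0, "ay": 0, "az": 0, "dx": -0.027, "dy": -0.03, "dz": 0, "claw": 100}
    - {"ax": 0, "ay": 0, "az": -0.09, "dx": 0, "dy": 0, "dz": 0, "claw": 100}
    - {"ax": 0, "ay": 0, "az": -0.09, "dx": 0, "dy": 0, "dz": 0, "claw": 100}
    - {"ax": 0, "ay": 0, "az": -0.08, "dx": 0, "dy": 0, "dz": 0, "claw": 100}
    - {"ax": 0, "ay": 0, "az": 0, "dx": 0, "dy": 0, "dz": 0, "claw": 100}

```text
time: 2.37
tcp_pos: [543.1, -242.7, 240.8]
orientation: [[-0.995, 0.098, -0.001], [0.098, 0.995, 0.0], [0.001, 0.0, -1.0]]
force: [0.6, -0.5, 1.1]
gripper_width: 0.999
grasp_force: 0.0
```

```bash
python3 snap.py w2; python3 -c "
import cv2,numpy as np
cv2.imwrite('pics/w12.png',np.hstack([cv2.resize(cv2.imread(f'pics/w{i}.png'),(400,300)) for i in (1,2)]))"
```

```text
2.3667 [ 543.1 -242.7  240.8] 0.1389202755898897
```

View pics/w12.png

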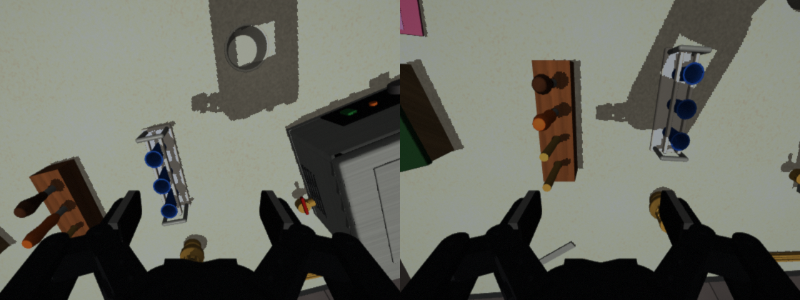

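View w2 (right half) shows the rod tops near full-frame (203,220) and (206,262), and the tube mouths near (412,102), (398,150) and (391,196). In w1 the tubes are near (216,221), (227,262) and (237,296). Next I refine these with masks.

```bash
python3 - <<'E'
from h import *
import pickle
C=[];
for n in("w1","w2"):
    im=cv2.imread(f"pics/{n}.png")[:,:,::-1].copy();s=pickle.load(open(f"pics/{n}.pkl","rb"));c=cam("wrist",s);C.append(c)
    print(n)
    for lo,hi,nm in (((100,120,30),(130,255,255),"blue"),((17,110,70),(34,255,255),"brass")):
        m=cv2.inRange(cv2.cvtColor(im,cv2.COLOR_RGB2HSV),lo,hi)
        m=cv2.morphologyEx(m,cv2.MORPH_CLOSE,np.ones((3,3)))
        for k in cv2.findContours(m,cv2.RETR_EXTERNAL,cv2.CHAIN_APPROX_NONE)[0]:
            if cv2.contourArea(k)>15: print(nm,cv2.contourArea(k),cv2.boundingRect(k),[np.round(x,1) for x in cv2.minEnclosingCircle(k)])
a=cv2.imread("pics/w2.png")
b=np.hstack([cv2.resize(a[195:275,180:280],None,fx=4,fy=4,interpolation=cv2.INTER_CUBIC),cv2.resize(a[80:220,365:465],(400,560),interpolation=cv2.INTER_CUBIC)[:320]])
b=np.vstack([b,np.hstack([cv2.resize(cv2.imread("pics/w1.png")[195:315,190:290],(333,400))[:280],np.zeros((280,467,3),np.uint8)])]) if 0 else b
cv2.imwrite("pics/c2.png",b)
E
```

```text
w1
blue 1056.5 (214, 234, 35, 72) [array([232.6, 269.4]), np.float64(35.6)]
blue 543.5 (203, 200, 26, 35) [array([216.5, 217. ]), np.float64(17.6)]
brass 89.0 (427, 382, 23, 10) [array([438. , 388.5]), np.float64(11.3)]
brass 155.5 (252, 347, 23, 15) [array([263., 354.]), np.float64(12.5)]
brass 57.5 (417, 285, 9, 13) [array([422.8, 291.1]), np.float64(6.3)]
brass 108.5 (428, 279, 14, 16) [array([434.5, 286.5]), np.float64(7.9)]
w2
blue 557.0 (377, 179, 28, 32) [array([388.6, 193.6]), np.float64(17.0)]
blue 614.0 (385, 139, 30, 28) [array([398.3, 150.6]), np.float64(16.1)]
blue 756.5 (392, 87, 34, 32) [array([407.9, 102.8]), np.float64(18.4)]
brass 286.0 (521, 354, 39, 13) [array([540.2, 360.5]), np.float64(19.3)]
brass 51.0 (363, 310, 10, 16) [array([368.5, 317.5]), np.float64(8.3)]
brass 220.5 (349, 277, 15, 29) [array([360.5, 291. ]), np.float64(14.2)]
brass 84.5 (200, 257, 12, 11) [array([205.2, 262. ]), np.float64(5.8)]
brass 40.0 (555, 244, 5, 14) [array([558.5, 250.5]), np.float64(6.5)]
brass 105.5 (195, 214, 13, 12) [array([201.5, 219.5]), np.float64(6.5)]
```

View pics/c2.png

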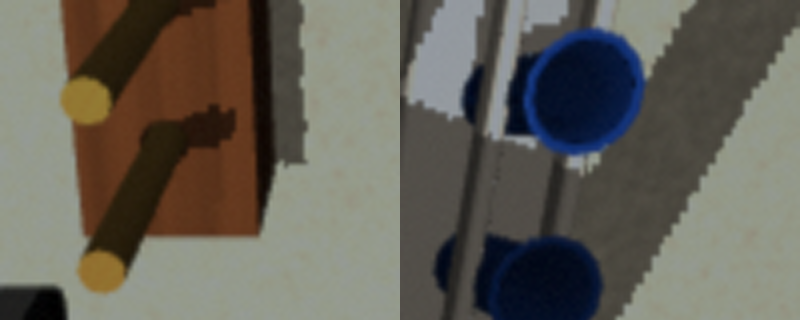

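In the crop the rod tops are at full-frame (201.1,219.6) and (205.1,262.4), and two tube mouths are at (410.4,102.6) and (401.4,151.6).

```bash
python3 - <<'E'
from h import *
import pickle
t=cam("top");s=cam("scene");w=cam("wrist",pickle.load(open("pics/w2.pkl","rb")))
for n,a,b,c,z in [("rodA",(413.3,210.2),(168.7,178),(205.1,262.4),130),("rodB",(411.6,229.8),(182.7,171),(201.1,219.6),130),
 ("tm",(317.9,245.6),(264.5,208),(401.4,151.6),72),("t-",(314.6,266.4),(279.3,197.8),(410.4,102.6),72)]:
    print(n,*tri((t,a),(w,c)),tri((t,a),(s,b),(w,c)),plane(w,c,z))
E
```

```text
rodA [ 593.4 -321.7  128.9] [0.2, 0.2] (array([ 593.7, -321.7,  126.6]), [0.5, 1.7, 1.2]) [ 592.9 -321.6  130. ]
rodB [ 549.2 -317.3  127.5] [0.6, 0.6] (array([ 549.9, -318.2,  123.1]), [0.3, 1.0, 1.3]) [ 548.3 -317.1  130. ]
tm [ 514.8 -111.4   71.6] [0.7, 0.7] (array([ 515.2, -111.3,   69.5]), [0.6, 0.5, 1.1]) [ 514.  -111.4   72. ]
t- [ 466.2 -103.9   71.3] [0.4, 0.4] (array([ 465.9, -103.3,   70.6]), [0.9, 1.0, 0.3]) [ 465.8 -104.2   72. ]
```

Emit:
jog_arm:
  deltas:
    - {"ax": 0, "ay": 0, "az": 0, "dx": -0.0192, "dy": -0.0245, "dz": 0, "claw": 100}
    - {"ax": 0, "ay": 0, "az": 0, "dx": -0.0192, "dy": -0.0245, "dz": 0, "claw": 100}
    - {"ax": 0, "ay": 0, "az": 0, "dx": -0.0192, "dy": -0.0246, "dz": 0.01, "claw": 100}
    - {"ax": 0, "ay": 0, "az": 0, "dx": 0, "dy": 0, "dz": 0.035, "claw": 100}
    - {"ax": 0, "ay": 0, "az": 0, "dx": 0, "dy": 0, "dz": 0.035, "claw": 100}
    - {"ax": 0, "ay": 0, "az": 0, "dx": 0, "dy": 0, "dz": 0.015, "claw": 100}
    - {"ax": 0, "ay": 0, "az": 0, "dx": 0, "dy": 0, "dz": 0, "claw": 100}

```text
time: 3.0
tcp_pos: [590.6, -319.8, 141.4]
orientation: [[-0.995, 0.103, -0.007], [0.103, 0.995, 0.004], [0.008, 0.003, -1.0]]
force: [-0.4, -0.0, 1.3]
gripper_width: 0.999
grasp_force: 0.0
```

Emit:
jog_arm:
  deltas:
    - {"ax": 0, "ay": 0, "az": 0, "dx": 0, "dy": 0, "dz": 0, "claw": 100}
    - {"ax": 0, "ay": 0, "az": 0, "dx": 0, "dy": 0, "dz": 0, "claw": 100}

```text
time: 3.17
tcp_pos: [594.3, -321.7, 147.9]
orientation: [[-0.995, 0.101, 0.002], [0.101, 0.995, -0.001], [-0.002, -0.001, -1.0]]
force: [0.2, -0.6, 0.1]
gripper_width: 1.004
grasp_force: 0.0
```

Emit:
jog_arm:
  deltas:
    - {"ax": 0, "ay": 0, "az": 0, "dx": 0.001, "dy": 0, "dz": 0.02, "claw": 100}
    - {"ax": 0, "ay": 0, "az": 0, "dx": 0, "dy": 0, "dz": 0.025, "claw": 100}
    - {"ax": 0, "ay": 0, "az": 0, "dx": 0, "dy": 0, "dz": 0.012, "claw": 100}
    - {"ax": 0, "ay": 0, "az": 0, "dx": 0, "dy": 0, "dz": 0, "claw": 100}
    - {"ax": 0, "ay": 0, "az": 0, "dx": 0, "dy": 0, "dz": 0, "claw": 40}
    - {"ax": 0, "ay": 0, "az": 0, "dx": 0, "dy": 0, "dz": 0, "claw": 0}
    - {"ax": 0, "ay": 0, "az": 0, "dx": 0, "dy": 0, "dz": 0, "claw": 0}
    - {"ax": 0, "ay": 0, "az": 0, "dx": 0, "dy": 0, "dz": 0, "claw": 0}
    - {"ax": 0, "ay": 0, "az": 0, "dx": 0, "dy": 0, "dz": 0, "claw": 0}

```text
time: 3.92
tcp_pos: [592.8, -321.6, 90.4]
orientation: [[-0.995, 0.101, 0.001], [0.101, 0.995, -0.001], [-0.001, -0.001, -1.0]]
force: [0.3, -0.4, 0.9]
gripper_width: 0.298
grasp_force: 0.0
```

Emit:
jog_arm:
  deltas:
    - {"ax": 0, "ay": 0, "az": 0, "dx": 0, "dy": 0, "dz": 0, "claw": 0}
    - {"ax": 0, "ay": 0, "az": 0, "dx": 0, "dy": 0, "dz": 0, "claw": 0}
    - {"ax": 0, "ay": 0, "az": 0, "dx": 0, "dy": 0, "dz": 0, "claw": 0}
    - {"ax": 0, "ay": 0, "az": 0, "dx": 0, "dy": 0, "dz": 0, "claw": 0}

```text
time: 4.25
tcp_pos: [592.7, -321.7, 90.0]
orientation: [[-0.995, 0.101, 0.001], [0.101, 0.995, -0.001], [-0.001, -0.001, -1.0]]
force: [-0.7, -0.5, 5.9]
gripper_width: 0.122
grasp_force: 58.5
```

Emit:
jog_arm:
  deltas:
    - {"ax": 0, "ay": 0, "az": 0, "dx": 0, "dy": 0, "dz": -0.01, "claw": 0}
    - {"ax": 0, "ay": 0, "az": 0, "dx": 0, "dy": 0, "dz": -0.02, "claw": 0}
    - {"ax": 0, "ay": 0, "az": 0, "dx": 0, "dy": 0, "dz": -0.025, "claw": 0}
    - {"ax": 0, "ay": 0, "az": 0, "dx": 0, "dy": 0, "dz": -0.025, "claw": 0}
    - {"ax": 0, "ay": 0, "az": 0, "dx": 0, "dy": 0, "dz": -0.015, "claw": 0}
    - {"ax": 0, "ay": 0, "az": 0, "dx": 0, "dy": 0, "dz": 0, "claw": 0}
    - {"ax": 0, "ay": 0, "az": 0, "dx": 0, "dy": 0, "dz": 0, "claw": 0}

```text
time: 4.83
tcp_pos: [592.4, -321.4, 185.0]
orientation: [[-0.995, 0.101, 0.001], [0.101, 0.995, -0.001], [-0.001, -0.0, -1.0]]
force: [0.6, 0.4, -1.1]
gripper_width: 0.12
grasp_force: 58.9
```

Emit:
jog_arm:
  deltas:
    - {"ax": 0, "ay": 0, "az": 0, "dx": 0.004, "dy": 0.015, "dz": 0, "claw": 0}
    - {"ax": 0, "ay": 0, "az": 0, "dx": 0.006, "dy": 0.026, "dz": 0, "claw": 0}
    - {"ax": 0, "ay": 0, "az": 0, "dx": 0.007, "dy": 0.03, "dz": 0, "claw": 0}
    - {"ax": 0, "ay": 0, "az": 0, "dx": 0.007, "dy": 0.03, "dz": 0, "claw": 0}
    - {"ax": 0, "ay": 0, "az": 0, "dx": 0.007, "dy": 0.03, "dz": 0, "claw": 0}
    - {"ax": 0, "ay": 0, "az": 0, "dx": 0.007, "dy": 0.03, "dz": 0, "claw": 0}
    - {"ax": 0, "ay": 0, "az": 0, "dx": 0.006, "dy": 0.022, "dz": 0, "claw": 0}
    - {"ax": 0, "ay": 0, "az": 0, "dx": 0.0043, "dy": 0.0154, "dz": 0, "claw": 0}
    - {"ax": 0, "ay": 0, "az": 0, "dx": 0, "dy": 0, "dz": 0, "claw": 0}
    - {"ax": 0, "ay": 0, "az": 0, "dx": 0, "dy": 0, "dz": 0, "claw": 0}

```text
time: 5.67
tcp_pos: [562.9, -117.6, 182.9]
orientation: [[-0.995, 0.099, -0.003], [0.099, 0.995, 0.001], [0.003, 0.0, -1.0]]
force: [-0.1, 0.2, -1.2]
gripper_width: 0.121
grasp_force: 58.9
```

```bash
python3 snap.py w3; python3 - <<'E'
from h import *
s=r.sense();print(s["tcp_pos"],s["orientation"],s["gripper_width"],s["grasp_force"])
for n in("top","scene"):
    im=r.read_camera(n);cv2.imwrite(f"pics/{n}3.png",im[:,:,::-1])
a=cv2.imread("pics/scene3.png")[90:270,180:340]
b=cv2.imread("pics/w3.png")
cv2.imwrite("pics/v3.png",np.hstack([cv2.resize(a,(373,420),interpolation=cv2.INTER_CUBIC),b[:,100:500]]))
E
```

```text
5.6667 [ 562.9 -117.6  182.9] 0.03064365272493059
[ 563.4 -118.6  183.2] [[-1.   0.1 -0. ]
 [ 0.1  1.   0. ]
 [ 0.   0.  -1. ]] 0.12105358307906666 58.87087047100067
```

View pics/v3.png

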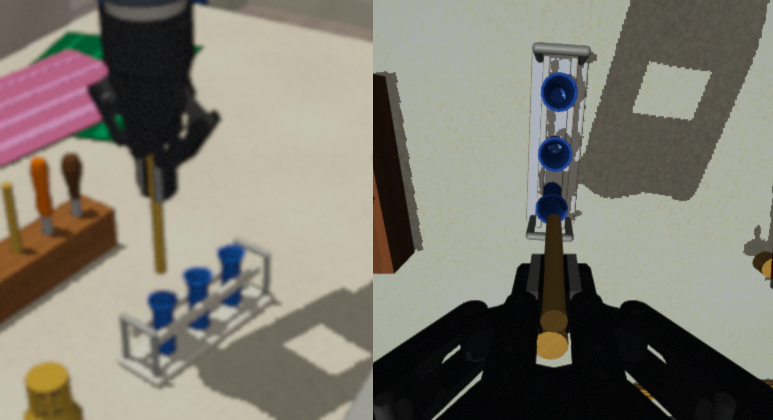

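The rod is held upright. In w3 the tube mouths are at about (286,91), (282,153) and (278,208), with the rod over the nearest one.

```bash
python3 - <<'E'
from h import *
import pickle
w=cam("wrist",pickle.load(open("pics/w3.pkl","rb")));w2=cam("wrist",pickle.load(open("pics/w2.pkl","rb")))
im=cv2.imread("pics/w3.png")
m=cv2.inRange(cv2.cvtColor(im,cv2.COLOR_BGR2HSV),(100,120,30),(130,255,255))
for k in cv2.findContours(m,cv2.RETR_EXTERNAL,cv2.CHAIN_APPROX_NONE)[0]:
    if cv2.contourArea(k)>100:
        c,rad=cv2.minEnclosingCircle(k);print(c,rad,cv2.boundingRect(k),plane(w,c,72))
print(tri((w,(286,91)),(w2,(410.4,102.6))),tri((w,(282,153)),(w2,(401.4,151.6))))
for uv in [(286,91),(282,153),(278,208)]:print(plane(w,uv,72))
print(r.sense()["tcp_pos"])
E
```

```text
(277.72784423828125, 202.9430389404297) 20.209794998168945 (263, 183, 32, 40) [ 558.8 -119.7   72. ]
(282.0, 153.5) 17.614013671875 (265, 136, 34, 36) [ 514.7 -111.5   72. ]
(285.43731689453125, 91.53291320800781) 19.619159698486328 (268, 72, 37, 40) [ 465.6 -103.9   72. ]
(array([ 465.5, -103.4,   70.4]), [0.4, 0.4]) (array([ 514.1, -111.4,   71.9]), [0.1, 0.1])
[ 465.3 -103.4   72. ]
[ 514.3 -111.4   72. ]
[ 563.6 -119.9   72. ]
[ 563.9 -119.6  183.7]
```

Emit:
jog_arm:
  deltas:
    - {"ax": 0, "ay": 0, "az": 0, "dx": 0, "dy": 0, "dz": 0.01, "claw": 0}
    - {"ax": 0, "ay": 0, "az": 0, "dx": 0, "dy": 0, "dz": 0.02, "claw": 0}
    - {"ax": 0, "ay": 0, "az": 0, "dx": 0, "dy": 0, "dz": 0.015, "claw": 0}
    - {"ax": 0, "ay": 0, "az": 0, "dx": 0, "dy": 0, "dz": 0.01, "claw": 0}
    - {"ax": 0, "ay": 0, "az": 0, "dx": 0, "dy": 0, "dz": 0, "claw": 0}

```text
time: 6.23
tcp_pos: [562.6, -119.4, 126.5]
orientation: [[-0.995, 0.102, -0.004], [0.102, 0.995, 0.001], [0.004, 0.001, -1.0]]
force: [0.7, 0.6, -1.6]
gripper_width: 0.122
grasp_force: 58.9
```

Emit:
jog_arm:
  deltas:
    - {"ax": 0, "ay": 0, "az": 0, "dx": 0, "dy": 0, "dz": 0.012, "claw": 0}
    - {"ax": 0, "ay": 0, "az": 0, "dx": 0, "dy": 0, "dz": 0.012, "claw": 0}
    - {"ax": 0, "ay": 0, "az": 0, "dx": 0, "dy": 0, "dz": 0.008, "claw": 0}
    - {"ax": 0, "ay": 0, "az": 0, "dx": 0, "dy": 0, "dz": 0, "claw": 0}
    - {"ax": 0, "ay": 0, "az": 0, "dx": 0, "dy": 0, "dz": 0, "claw": 0}

```text
time: 6.65
tcp_pos: [563.9, -119.0, 96.7]
orientation: [[-0.995, 0.101, -0.001], [0.101, 0.995, 0.0], [0.001, 0.0, -1.0]]
force: [0.4, 0.6, -0.5]
gripper_width: 0.118
grasp_force: 58.9
```

Emit:
jog_arm:
  deltas:
    - {"ax": 0, "ay": 0, "az": 0, "dx": 0, "dy": 0, "dz": 0.005, "claw": 0}
    - {"ax": 0, "ay": 0, "az": 0, "dx": 0, "dy": 0, "dz": 0, "claw": 0}
    - {"ax": 0, "ay": 0, "az": 0, "dx": 0, "dy": 0, "dz": 0, "claw": 100}
    - {"ax": 0, "ay": 0, "az": 0, "dx": 0, "dy": 0, "dz": 0, "claw": 100}
    - {"ax": 0, "ay": 0, "az": 0, "dx": 0, "dy": 0, "dz": 0, "claw": 100}
    - {"ax": 0, "ay": 0, "az": 0, "dx": 0, "dy": 0, "dz": 0, "claw": 100}
    - {"ax": 0, "ay": 0, "az": 0, "dx": 0, "dy": 0, "dz": 0, "claw": 100}
    - {"ax": 0, "ay": 0, "az": 0, "dx": 0, "dy": 0, "dz": -0.02, "claw": 100}
    - {"ax": 0, "ay": 0, "az": 0, "dx": 0, "dy": 0, "dz": -0.035, "claw": 100}
    - {"ax": 0, "ay": 0, "az": 0, "dx": 0, "dy": 0, "dz": -0.035, "claw": 100}

```text
time: 7.48
tcp_pos: [563.1, -118.9, 182.3]
orientation: [[-0.995, 0.101, -0.003], [0.101, 0.995, 0.001], [0.003, 0.0, -1.0]]
force: [1.3, -0.4, 0.2]
gripper_width: 0.999
grasp_force: 0.0
```

Emit:
jog_arm:
  deltas:
    - {"ax": 0, "ay": 0, "az": 0, "dx": -0.0005, "dy": -0.0187, "dz": 0, "claw": 100}
    - {"ax": 0, "ay": 0, "az": 0, "dx": -0.0007, "dy": -0.03, "dz": 0, "claw": 100}
    - {"ax": 0, "ay": 0, "az": 0, "dx": -0.0007, "dy": -0.03, "dz": 0, "claw": 100}
    - {"ax": 0, "ay": 0, "az": 0, "dx": -0.0007, "dy": -0.03, "dz": 0, "claw": 100}
    - {"ax": 0, "ay": 0, "az": 0, "dx": -0.0007, "dy": -0.03, "dz": 0, "claw": 100}
    - {"ax": 0, "ay": 0, "az": 0, "dx": -0.0007, "dy": -0.03, "dz": 0, "claw": 100}
    - {"ax": 0, "ay": 0, "az": 0, "dx": -0.0009, "dy": -0.03, "dz": 0, "claw": 100}
    - {"ax": 0, "ay": 0, "az": 0, "dx": 0, "dy": 0, "dz": 0.015, "claw": 100}
    - {"ax": 0, "ay": 0, "az": 0, "dx": 0, "dy": 0, "dz": 0, "claw": 100}
    - {"ax": 0, "ay": 0, "az": 0, "dx": 0, "dy": 0, "dz": 0, "claw": 100}

```text
time: 8.32
tcp_pos: [548.2, -316.9, 166.5]
orientation: [[-0.995, 0.101, -0.002], [0.101, 0.995, 0.001], [0.002, 0.001, -1.0]]
force: [-0.1, -0.1, 0.4]
gripper_width: 1.005
grasp_force: 0.0
```

```bash
python3 - <<'E'
from h import *
im=r.read_camera("top");cv2.imwrite("pics/top4.png",im[:,:,::-1])
im=r.read_camera("scene");cv2.imwrite("pics/scene4.png",im[:,:,::-1])
s=r.sense();print(s["tcp_pos"],s["orientation"])
for b in blobs(im,(17,120,50),(32,255,255),15)[0]:
    if 140<b[0][0]<320 and 150<b[0][1]<250:print(b)
E
```

```text
[ 549.1 -316.5  167.6] [[-1.   0.1 -0. ]
 [ 0.1  1.   0. ]
 [ 0.   0.  -1. ]]
(array([185. , 185.5]), [181, 169, 9, 30, 113], [(182, 169)])
(array([248.4, 207. ]), [246, 196, 5, 25, 89], [(248, 196)])
```

Emit:
jog_arm:
  deltas:
    - {"ax": 0, "ay": 0, "az": 0, "dx": 0, "dy": -0.0006, "dz": 0.02, "claw": 100}
    - {"ax": 0, "ay": 0, "az": 0, "dx": 0, "dy": 0, "dz": 0.025, "claw": 100}
    - {"ax": 0, "ay": 0, "az": 0, "dx": 0, "dy": 0, "dz": 0.02, "claw": 100}
    - {"ax": 0, "ay": 0, "az": 0, "dx": 0, "dy": 0, "dz": 0.0125, "claw": 100}
    - {"ax": 0, "ay": 0, "az": 0, "dx": 0, "dy": 0, "dz": 0, "claw": 50}
    - {"ax": 0, "ay": 0, "az": 0, "dx": 0, "dy": 0, "dz": 0, "claw": 0}
    - {"ax": 0, "ay": 0, "az": 0, "dx": 0, "dy": 0, "dz": 0, "claw": 0}
    - {"ax": 0, "ay": 0, "az": 0, "dx": 0, "dy": 0, "dz": 0, "claw": 0}
    - {"ax": 0, "ay": 0, "az": 0, "dx": 0, "dy": 0, "dz": 0, "claw": 0}
    - {"ax": 0, "ay": 0, "az": 0, "dx": 0, "dy": 0, "dz": 0, "claw": 0}

```text
time: 9.25
tcp_pos: [549.5, -318.2, 90.8]
orientation: [[-0.995, 0.101, 0.001], [0.101, 0.995, -0.001], [-0.001, -0.001, -1.0]]
force: [1.1, 1.3, 1.0]
gripper_width: 0.143
grasp_force: 0.3
```

Emit:
jog_arm:
  deltas:
    - {"ax": 0, "ay": 0, "az": 0, "dx": 0, "dy": 0, "dz": 0, "claw": 0}
    - {"ax": 0, "ay": 0, "az": 0, "dx": 0, "dy": 0, "dz": 0, "claw": 0}
    - {"ax": 0, "ay": 0, "az": 0, "dx": 0, "dy": 0, "dz": 0, "claw": 0}

```text
time: 9.5
tcp_pos: [549.6, -318.2, 90.9]
orientation: [[-0.995, 0.101, 0.001], [0.101, 0.995, -0.001], [-0.002, -0.0, -1.0]]
force: [0.1, 1.2, 6.5]
gripper_width: 0.121
grasp_force: 58.4
```

```bash
python3 - <<'E'
from h import *
t=cam("top");im=cv2.imread("pics/top4.png")[:,:,::-1].copy();s=cam("scene")
for b in blobs(im,(15,100,50),(34,255,255),6)[0]:
    if 290<b[0][0]<430 and 190<b[0][1]<300:print(b[0],b[1],plane(t,b[0],130),tri((t,b[0]),(s,(248.3,197.5))))
E
```

```text
[322.7 222. ] [321, 220, 4, 5, 18] [ 564.1 -117.9  130. ] (array([ 564.9, -118.5,  125.2]), [0.3, 0.3])
[405.4 232.7] [399, 230, 15, 7, 45] [ 542.2 -301.9  130. ] (array([ 515.4, -243.9,   79.7]), [75.9, 75.9])
[411.  250.2] [410, 249, 3, 3, 6] [ 503.4 -313.   130. ] (array([ 478.6, -268. ,   47.5]), [72.9, 72.9])
```

Emit:
jog_arm:
  deltas:
    - {"ax": 0, "ay": 0, "az": 0, "dx": 0, "dy": 0, "dz": -0.01, "claw": 0}
    - {"ax": 0, "ay": 0, "az": 0, "dx": 0, "dy": 0, "dz": -0.02, "claw": 0}
    - {"ax": 0, "ay": 0, "az": 0, "dx": 0, "dy": 0, "dz": -0.025, "claw": 0}
    - {"ax": 0, "ay": 0, "az": 0, "dx": 0, "dy": 0, "dz": -0.025, "claw": 0}
    - {"ax": 0, "ay": 0, "az": 0, "dx": 0, "dy": 0, "dz": -0.015, "claw": 0}
    - {"ax": 0, "ay": 0, "az": 0, "dx": 0, "dy": 0, "dz": 0, "claw": 0}
    - {"ax": 0, "ay": 0, "az": 0, "dx": 0, "dy": 0, "dz": 0, "claw": 0}

```text
time: 10.08
tcp_pos: [549.2, -318.1, 185.7]
orientation: [[-0.995, 0.101, 0.001], [0.101, 0.995, -0.001], [-0.002, -0.001, -1.0]]
force: [-0.5, 1.0, -1.2]
gripper_width: 0.124
grasp_force: 58.7
```

Emit:
jog_arm:
  deltas:
    - {"ax": 0, "ay": 0, "az": 0, "dx": 0, "dy": 0.018, "dz": 0, "claw": 0}
    - {"ax": 0, "ay": 0, "az": 0, "dx": 0.01, "dy": 0.028, "dz": 0, "claw": 0}
    - {"ax": 0, "ay": 0, "az": 0, "dx": 0.016, "dy": 0.03, "dz": 0, "claw": 0}
    - {"ax": 0, "ay": 0, "az": 0, "dx": 0.016, "dy": 0.03, "dz": 0, "claw": 0}
    - {"ax": 0, "ay": 0, "az": 0, "dx": 0.016, "dy": 0.03, "dz": 0, "claw": 0}
    - {"ax": 0, "ay": 0, "az": 0, "dx": 0.016, "dy": 0.03, "dz": 0, "claw": 0}
    - {"ax": 0, "ay": 0, "az": 0, "dx": 0.016, "dy": 0.02, "dz": 0, "claw": 0}
    - {"ax": 0, "ay": 0, "az": 0, "dx": 0.015, "dy": 0.0189, "dz": 0, "claw": 0}
    - {"ax": 0, "ay": 0, "az": 0, "dx": 0, "dy": 0, "dz": 0, "claw": 0}
    - {"ax": 0, "ay": 0, "az": 0, "dx": 0, "dy": 0, "dz": 0, "claw": 0}

```text
time: 10.92
tcp_pos: [463.8, -102.5, 183.7]
orientation: [[-0.995, 0.099, -0.003], [0.099, 0.995, 0.0], [0.003, 0.0, -1.0]]
force: [0.0, 1.0, -1.3]
gripper_width: 0.125
grasp_force: 58.8
```

Emit:
jog_arm:
  deltas:
    - {"ax": 0, "ay": 0, "az": 0, "dx": 0, "dy": 0, "dz": 0, "claw": 0}
    - {"ax": 0, "ay": 0, "az": 0, "dx": 0, "dy": 0, "dz": 0, "claw": 0}

```text
time: 11.08
tcp_pos: [465.7, -104.2, 184.4]
orientation: [[-0.995, 0.101, -0.0], [0.101, 0.995, -0.0], [0.0, -0.0, -1.0]]
force: [0.2, -1.5, -1.0]
gripper_width: 0.126
grasp_force: 58.8
```

Emit:
jog_arm:
  deltas:
    - {"ax": 0, "ay": 0, "az": 0, "dx": 0, "dy": 0, "dz": 0.01, "claw": 0}
    - {"ax": 0, "ay": 0, "az": 0, "dx": 0, "dy": 0, "dz": 0.02, "claw": 0}
    - {"ax": 0, "ay": 0, "az": 0, "dx": 0, "dy": 0, "dz": 0.015, "claw": 0}
    - {"ax": 0, "ay": 0, "az": 0, "dx": 0, "dy": 0, "dz": 0.01, "claw": 0}
    - {"ax": 0, "ay": 0, "az": 0, "dx": 0, "dy": 0, "dz": 0.012, "claw": 0}
    - {"ax": 0, "ay": 0, "az": 0, "dx": 0, "dy": 0, "dz": 0.012, "claw": 0}
    - {"ax": 0, "ay": 0, "az": 0, "dx": 0, "dy": 0, "dz": 0.008, "claw": 0}
    - {"ax": 0, "ay": 0, "az": 0, "dx": 0, "dy": 0, "dz": 0.004, "claw": 0}
    - {"ax": 0, "ay": 0, "az": 0, "dx": 0, "dy": 0, "dz": 0, "claw": 0}
    - {"ax": 0, "ay": 0, "az": 0, "dx": 0, "dy": 0, "dz": 0, "claw": 0}

```text
time: 11.92
tcp_pos: [465.3, -103.6, 93.8]
orientation: [[-0.995, 0.101, -0.0], [0.101, 0.995, 0.0], [0.0, -0.0, -1.0]]
force: [1.1, -0.6, -0.7]
gripper_width: 0.121
grasp_force: 58.8
```

Emit:
jog_arm:
  deltas:
    - {"ax": 0, "ay": 0, "az": 0, "dx": 0, "dy": 0, "dz": 0.002, "claw": 0}
    - {"ax": 0, "ay": 0, "az": 0, "dx": 0, "dy": 0, "dz": 0, "claw": 0}
    - {"ax": 0, "ay": 0, "az": 0, "dx": 0, "dy": 0, "dz": 0, "claw": 100}
    - {"ax": 0, "ay": 0, "az": 0, "dx": 0, "dy": 0, "dz": 0, "claw": 100}
    - {"ax": 0, "ay": 0, "az": 0, "dx": 0, "dy": 0, "dz": 0, "claw": 100}
    - {"ax": 0, "ay": 0, "az": 0, "dx": 0, "dy": 0, "dz": 0, "claw": 100}
    - {"ax": 0, "ay": 0, "az": 0, "dx": 0, "dy": 0, "dz": 0, "claw": 100}
    - {"ax": 0, "ay": 0, "az": 0, "dx": 0, "dy": 0, "dz": -0.025, "claw": 100}
    - {"ax": 0, "ay": 0, "az": 0, "dx": 0, "dy": 0, "dz": -0.04, "claw": 100}
    - {"ax": 0, "ay": 0, "az": 0, "dx": 0, "dy": 0, "dz": -0.04, "claw": 100}

```text
time: 12.75
tcp_pos: [463.9, -103.2, 197.1]
orientation: [[-0.995, 0.101, -0.004], [0.101, 0.995, 0.001], [0.004, 0.001, -1.0]]
force: [1.8, 0.6, 0.0]
gripper_width: 1.001
grasp_force: 0.0
```

Emit:
jog_arm:
  deltas:
    - {"ax": 0, "ay": 0, "az": 0, "dx": -0.0031, "dy": 0.0362, "dz": -0.0105, "claw": 100}
    - {"ax": 0, "ay": 0, "az": 0, "dx": -0.0031, "dy": 0.0362, "dz": -0.0105, "claw": 100}
    - {"ax": 0, "ay": 0, "az": 0, "dx": -0.0031, "dy": 0.0362, "dz": -0.0105, "claw": 100}
    - {"ax": 0, "ay": 0, "az": 0, "dx": -0.0031, "dy": 0.0362, "dz": -0.0105, "claw": 100}
    - {"ax": 0, "ay": 0, "az": 0, "dx": -0.0031, "dy": 0.0362, "dz": -0.0105, "claw": 100}
    - {"ax": 0, "ay": 0, "az": 0, "dx": -0.0031, "dy": 0.0362, "dz": -0.0105, "claw": 100}
    - {"ax": 0, "ay": 0, "az": 0, "dx": -0.0031, "dy": 0.0362, "dz": -0.0105, "claw": 100}
    - {"ax": 0, "ay": 0, "az": 0, "dx": -0.0031, "dy": 0.0362, "dz": -0.0105, "claw": 100}
    - {"ax": 0, "ay": 0, "az": 0, "dx": -0.0031, "dy": 0.0362, "dz": -0.0105, "claw": 100}
    - {"ax": 0, "ay": 0, "az": 0, "dx": -0.0031, "dy": 0.0362, "dz": -0.0105, "claw": 100}

```text
time: 13.58
tcp_pos: [532.2, 255.4, 302.4]
orientation: [[-0.995, 0.1, -0.0], [0.1, 0.995, -0.0], [0.0, -0.0, -1.0]]
force: [1.5, -0.3, -0.7]
gripper_width: 0.999
grasp_force: 0.0
```

Emit:
jog_arm:
  deltas:
    - {"ax": 0, "ay": 0, "az": 0.12, "dx": 0, "dy": 0, "dz": 0, "claw": 100}
    - {"ax": 0, "ay": 0, "az": 0.12, "dx": 0, "dy": 0, "dz": 0, "claw": 100}
    - {"ax": 0, "ay": 0, "az": 0.12, "dx": 0, "dy": 0, "dz": 0, "claw": 100}
    - {"ax": 0, "ay": 0, "az": 0.12, "dx": 0, "dy": 0, "dz": 0, "claw": 100}
    - {"ax": 0, "ay": 0, "az": 0.12, "dx": 0, "dy": 0, "dz": 0, "claw": 100}
    - {"ax": 0, "ay": 0, "az": 0.12, "dx": 0, "dy": 0, "dz": 0, "claw": 100}
    - {"ax": 0, "ay": 0, "az": 0.12, "dx": 0, "dy": 0, "dz": 0, "claw": 100}
    - {"ax": 0, "ay": 0, "az": 0.12, "dx": 0, "dy": 0, "dz": 0, "claw": 100}
    - {"ax": 0, "ay": 0, "az": 0.12, "dx": 0, "dy": 0, "dz": 0, "claw": 100}
    - {"ax": 0, "ay": 0, "az": 0.12, "dx": 0, "dy": 0, "dz": 0, "claw": 100}

```text
time: 14.42
tcp_pos: [532.2, 253.5, 301.7]
orientation: [[-0.261, 0.965, -0.0], [0.965, 0.261, -0.0], [-0.0, -0.0, -1.0]]
force: [0.6, -0.1, -0.4]
gripper_width: 1.001
grasp_force: 0.0
```

Emit:
jog_arm:
  deltas:
    - {"ax": 0, "ay": 0, "az": 0.11, "dx": 0, "dy": 0, "dz": 0, "claw": 100}
    - {"ax": 0, "ay": 0, "az": 0.1, "dx": 0, "dy": 0, "dz": 0, "claw": 100}
    - {"ax": 0, "ay": 0, "az": 0, "dx": 0, "dy": 0, "dz": 0, "claw": 100}
    - {"ax": 0, "ay": 0, "az": 0, "dx": 0, "dy": 0, "dz": 0, "claw": 100}

```text
time: 14.75
tcp_pos: [532.3, 253.5, 301.7]
orientation: [[-0.063, 0.998, -0.0], [0.998, 0.063, -0.0], [-0.0, -0.0, -1.0]]
force: [0.2, -0.8, -0.3]
gripper_width: 1.001
grasp_force: 0.0
```

```bash
python3 snap.py w5; python3 - <<'E'
from h import *
for n in("top","scene"):
    im=r.read_camera(n);cv2.imwrite(f"pics/{n}5.png",im[:,:,::-1])
a=cv2.imread("pics/scene5.png")[140:270,140:320];b=cv2.imread("pics/w5.png");c=cv2.imread("pics/top5.png")[190:300,290:430]
L=np.vstack([cv2.resize(a,(275,200),interpolation=cv2.INTER_CUBIC),cv2.resize(c,(275,220),interpolation=cv2.INTER_CUBIC)])
cv2.imwrite("pics/v5.png",np.hstack([L,b[:,30:550]]))
E
```

```text
14.75 [532.3 253.5 301.7] 0.01656065407380435
```

View pics/v5.png

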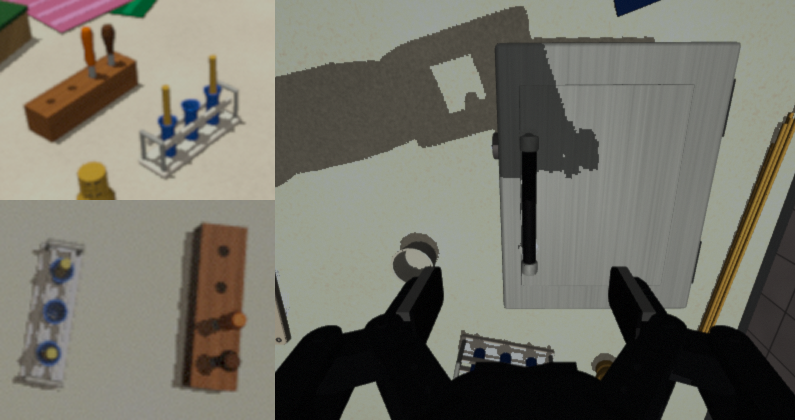

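Both rods stand seated in the outer tubes, and the file and awl are undisturbed. In the wrist view the handle bar's posts are at full-frame (284,142) and (285,268), which puts the bar between the fingers.

```bash
python3 - <<'E'
from h import *
import pickle
w=cam("wrist",pickle.load(open("pics/w5.pkl","rb")));t=cam("top");s=cam("scene")
im=cv2.imread("pics/w5.png");g=cv2.cvtColor(im,cv2.COLOR_BGR2GRAY)
for v in (170,190,205,220,240):
    x=np.where(g[v,265:305]<25)[0]+265;print(v,x.min(),x.max(),plane(w,(x.mean(),v),210))
tp=cv2.cvtColor(cv2.imread("pics/top0.png"),cv2.COLOR_BGR2GRAY)
for u in (130,145,160):
    y=np.arange(218,242);print(u,tp[218:242,u])
a,b=(284,142),(284.5,268)
for p,q in ((a,(118,231)),(b,(172,229))):print(plane(w,p,210),tri((w,p),(t,q)))
E
```

```text
170 277 290 [531.1 290.3 210. ]
190 277 290 [532.2 273.6 210. ]
205 277 289 [532.6 260.5 210. ]
220 278 289 [534. 247. 210.]
240 278 289 [535.2 228.2 210. ]
130 [113 113 113 114 114 114 112 112 108  66  37  28  30  32  38  51  64  76
  96 112 107 112 111 111]
145 [112 113 116 114 113 114 112 109  81  40  35  31  35  36  54  64  77 102
 114 112 111 117 114 115]
160 [113 115 116 116 114 116 115 104  51  38  36  36  36  46  66  81 109 114
 117 117 113 115 119 121]
[530.  312.5 210. ] (array([530.2, 311.8, 203.4]), [0.0, 0.0])
[538.  200.3 210. ] (array([536.7, 198.8, 207.1]), [1.4, 1.4])
```

Emit:
jog_arm:
  deltas:
    - {"ax": 0, "ay": 0, "az": 0, "dx": 0.0024, "dy": 0.0014, "dz": 0.02, "claw": 100}
    - {"ax": 0, "ay": 0, "az": 0, "dx": 0, "dy": 0, "dz": 0.03, "claw": 100}
    - {"ax": 0, "ay": 0, "az": 0, "dx": 0, "dy": 0, "dz": 0.025, "claw": 100}
    - {"ax": 0, "ay": 0, "az": 0, "dx": 0, "dy": 0, "dz": 0.015, "claw": 100}
    - {"ax": 0, "ay": 0, "az": 0, "dx": 0, "dy": 0, "dz": 0.01, "claw": 100}
    - {"ax": 0, "ay": 0, "az": 0, "dx": 0, "dy": 0, "dz": 0, "claw": 100}
    - {"ax": 0, "ay": 0, "az": 0, "dx": 0, "dy": 0, "dz": 0, "claw": 100}

```text
time: 15.48
tcp_pos: [533.8, 256.1, 202.0]
orientation: [[-0.061, 0.998, -0.0], [0.998, 0.061, -0.0], [-0.0, -0.0, -1.0]]
force: [0.5, -0.1, 0.4]
gripper_width: 0.999
grasp_force: 0.0
```

```bash
python3 snap.py w6; python3 - <<'E'
from h import *
import pickle
w=cam("wrist",pickle.load(open("pics/w6.pkl","rb")));w5=cam("wrist",pickle.load(open("pics/w5.pkl","rb")))
print(pickle.load(open("pics/w6.pkl","rb"))["force"])
g=cv2.cvtColor(cv2.imread("pics/w6.png"),cv2.COLOR_BGR2GRAY)
for v in range(100,330,30):
    x=np.where(g[v,240:320]<30)[0]+240
    if len(x):print(v,x.min(),x.max(),len(x),plane(w,(x.mean(),v),210))
E
```

```text
15.4833 [533.8 256.1 202. ] 0.021867781082527876
[ 0.5 -0.1  0.4]
190 270 294 25 [530.4 303.4 210. ]
220 271 294 24 [531.6 288.2 210. ]
250 271 293 23 [532.4 271.8 210. ]
280 272 292 21 [533.5 254.2 210. ]
310 272 292 21 [534.7 235.1 210. ]
```

Emit:
jog_arm:
  deltas:
    - {"ax": 0, "ay": 0, "az": 0, "dx": 0, "dy": 0, "dz": 0.007, "claw": 100}
    - {"ax": 0, "ay": 0, "az": 0, "dx": 0, "dy": 0, "dz": 0.004, "claw": 100}
    - {"ax": 0, "ay": 0, "az": 0, "dx": 0, "dy": 0, "dz": 0, "claw": 50}
    - {"ax": 0, "ay": 0, "az": 0, "dx": 0, "dy": 0, "dz": 0, "claw": 0}
    - {"ax": 0, "ay": 0, "az": 0, "dx": 0, "dy": 0, "dz": 0, "claw": 0}
    - {"ax": 0, "ay": 0, "az": 0, "dx": 0, "dy": 0, "dz": 0, "claw": 0}
    - {"ax": 0, "ay": 0, "az": 0, "dx": 0, "dy": 0, "dz": 0, "claw": 0}
    - {"ax": 0, "ay": 0, "az": 0, "dx": 0, "dy": 0, "dz": 0, "claw": 0}

```text
time: 16.2
tcp_pos: [534.2, 256.1, 191.0]
orientation: [[-0.06, 0.998, 0.001], [0.998, 0.06, 0.0], [0.0, 0.001, -1.0]]
force: [21.9, -0.7, -3.6]
gripper_width: 0.144
grasp_force: 12.8
```

Emit:
jog_arm:
  deltas:
    - {"ax": 0, "ay": 0, "az": 0, "dx": 0, "dy": 0, "dz": 0, "claw": 0}
    - {"ax": 0, "ay": 0, "az": 0, "dx": 0, "dy": 0, "dz": 0, "claw": 0}
    - {"ax": 0, "ay": 0, "az": 0, "dx": 0, "dy": 0, "dz": 0, "claw": 0}
    - {"ax": 0, "ay": 0, "az": 0, "dx": 0, "dy": 0, "dz": 0, "claw": 0}

```text
time: 16.53
tcp_pos: [534.9, 256.2, 191.2]
orientation: [[-0.06, 0.998, 0.002], [0.998, 0.06, 0.001], [0.0, 0.002, -1.0]]
force: [5.4, 0.3, -1.7]
gripper_width: 0.119
grasp_force: 58.4
```

Emit:
jog_arm:
  deltas:
    - {"ax": 0, "ay": 0, "az": 0, "dx": 0, "dy": 0.0003, "dz": -0.001, "claw": 0}
    - {"ax": 0, "ay": 0, "az": 0, "dx": 0, "dy": 0.0003, "dz": -0.001, "claw": 0}
    - {"ax": 0, "ay": 0, "az": 0, "dx": 0, "dy": 0.0003, "dz": -0.001, "claw": 0}
    - {"ax": 0, "ay": 0, "az": 0, "dx": 0, "dy": 0.0003, "dz": -0.001, "claw": 0}
    - {"ax": 0, "ay": 0, "az": 0, "dx": 0, "dy": 0.0003, "dz": -0.001, "claw": 0}
    - {"ax": 0, "ay": 0, "az": 0, "dx": 0, "dy": 0.0003, "dz": -0.001, "claw": 0}

```text
time: 17.03
tcp_pos: [535.9, 256.2, 194.8]
orientation: [[-0.06, 0.998, 0.0], [0.998, 0.06, -0.0], [-0.0, 0.0, -1.0]]
force: [9.8, 2.5, -15.8]
gripper_width: 0.113
grasp_force: 58.8
```

Emit:
jog_arm:
  deltas:
    - {"ax": 0, "ay": 0, "az": 0, "dx": 0, "dy": 0.0003, "dz": -0.001, "claw": 0}
    - {"ax": 0, "ay": 0, "az": 0, "dx": 0, "dy": 0.0003, "dz": -0.001, "claw": 0}
    - {"ax": 0, "ay": 0, "az": 0, "dx": 0, "dy": 0.0003, "dz": -0.001, "claw": 0}
    - {"ax": 0, "ay": 0, "az": 0, "dx": 0, "dy": 0.0003, "dz": -0.001, "claw": 0}
    - {"ax": 0, "ay": 0, "az": 0, "dx": 0, "dy": 0.0003, "dz": -0.001, "claw": 0}
    - {"ax": 0, "ay": 0, "az": 0, "dx": 0, "dy": 0.0003, "dz": -0.001, "claw": 0}

```text
time: 17.53
tcp_pos: [538.4, 256.4, 202.0]
orientation: [[-0.06, 0.998, 0.002], [0.998, 0.06, 0.0], [0.0, 0.002, -1.0]]
force: [9.7, 1.3, -10.0]
gripper_width: 0.118
grasp_force: 59.3
```

Emit:
jog_arm:
  deltas:
    - {"ax": 0, "ay": 0, "az": 0, "dx": 0, "dy": 0.0006, "dz": -0.0012, "claw": 0}
    - {"ax": 0, "ay": 0, "az": 0, "dx": 0, "dy": 0.0006, "dz": -0.0012, "claw": 0}
    - {"ax": 0, "ay": 0, "az": 0, "dx": 0, "dy": 0.0006, "dz": -0.0012, "claw": 0}
    - {"ax": 0, "ay": 0, "az": 0, "dx": 0, "dy": 0.0006, "dz": -0.0012, "claw": 0}
    - {"ax": 0, "ay": 0, "az": 0, "dx": 0, "dy": 0.0006, "dz": -0.0012, "claw": 0}
    - {"ax": 0, "ay": 0, "az": 0, "dx": 0, "dy": 0.0006, "dz": -0.0012, "claw": 0}
    - {"ax": 0, "ay": 0, "az": 0, "dx": 0, "dy": 0.0006, "dz": -0.0012, "claw": 0}
    - {"ax": 0, "ay": 0, "az": 0, "dx": 0, "dy": 0.0006, "dz": -0.0012, "claw": 0}

```text
time: 18.2
tcp_pos: [542.1, 256.7, 211.5]
orientation: [[-0.06, 0.998, -0.0], [0.998, 0.06, 0.0], [0.0, -0.0, -1.0]]
force: [5.5, 1.2, -8.1]
gripper_width: 0.118
grasp_force: 58.8
```

```bash
python3 - <<'E'
from h import *
im=r.read_camera("scene");cv2.imwrite("pics/scene7.png",im[:,:,::-1])
s=r.sense();print(s["tcp_pos"],s["force"],s["joint_velocities"])
cv2.imwrite("pics/v7.png",cv2.resize(im[140:360,280:550,::-1],(800,600)))
E
```

```text
[542.2 256.7 211.7] [ 4.4  2.  -7.2] [ 0. -0.  0. -0. -0.  0.]
```

View pics/v7.png

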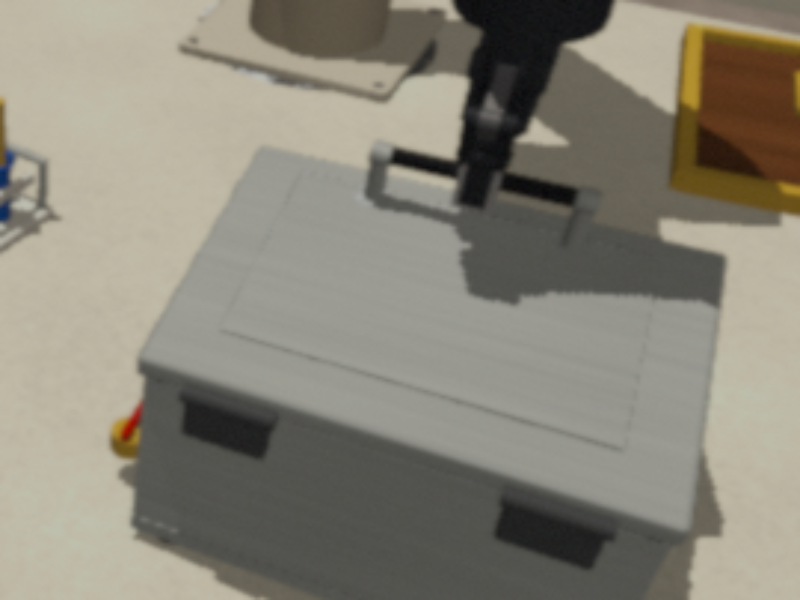

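The lid is ajar and held by the bar, with post tops at full-frame (408,196) and (479,211). I raise it a bit more, then check its angle.

Emit:
jog_arm:
  deltas:
    - {"ax": 0, "ay": 0, "az": 0, "dx": 0, "dy": 0.0006, "dz": -0.0012, "claw": 0}
    - {"ax": 0, "ay": 0, "az": 0, "dx": 0, "dy": 0.0006, "dz": -0.0012, "claw": 0}
    - {"ax": 0, "ay": 0, "az": 0, "dx": 0, "dy": 0.0006, "dz": -0.0012, "claw": 0}
    - {"ax": 0, "ay": 0, "az": 0, "dx": 0, "dy": 0.0004, "dz": -0.001, "claw": 0}
    - {"ax": 0, "ay": 0, "az": 0, "dx": 0, "dy": 0, "dz": 0, "claw": 0}
    - {"ax": 0, "ay": 0, "az": 0, "dx": 0, "dy": 0, "dz": 0, "claw": 0}
    - {"ax": 0, "ay": 0, "az": 0, "dx": 0, "dy": 0, "dz": 0, "claw": 0}

```text
time: 18.83
tcp_pos: [544.2, 256.8, 216.2]
orientation: [[-0.06, 0.998, -0.001], [0.998, 0.06, 0.0], [0.0, -0.001, -1.0]]
force: [4.8, 2.1, -8.0]
gripper_width: 0.118
grasp_force: 58.8
```

```bash
python3 - <<'E'
from h import *
K,T=cam("scene");W=np.linalg.inv(T)
im=r.read_camera("scene");cv2.imwrite("pics/scene8.png",im[:,:,::-1])
s=r.sense();print(s["time"],s["tcp_pos"],s["force"],abs(s["joint_velocities"]).max(),s["gripper_width"],s["grasp_force"])
# corner of lid nearest panel/front at rack side: tank frame from the handle
ty=np.array([-.061,.998,0]);tx=np.array([.998,.061,0]);H=np.array([534.9,256.,156.])+175*tx
def P(p):
    q=K@(W[:3,:3]@p+W[:3,3]);return q[:2]/q[2]
for th in (0,.05,.1,.15,.2):
    R=lambda a,b:H+tx*(-a*np.cos(th)+b*np.sin(th))+np.array([0,0,1])*(a*np.sin(th)+b*np.cos(th))
    print(th,"corners",P(R(204,16)+133*ty),P(R(204,16)-133*ty),"posts",P(R(175,58)+55*ty),P(R(175,58)-55*ty))
for n in("scene0","scene8"):
    g=cv2.cvtColor(cv2.imread(f"pics/{n}.png"),cv2.COLOR_BGR2GRAY)
    for x in (385,400,500,515):
        c=cv2.Sobel(g,cv2.CV_32F,0,1,ksize=3)[170:300,x];print(n,x,"edges",[(170+i,int(c[i])) for i in np.argsort(-abs(c))[:5]])
E
```

```text
18.8833 [544.2 256.8 216.1] [ 5.4  1.5 -6.8] 0.0015109272561724123 0.11631967124869406 58.777170181274414
0 corners [520.9 241.9] [366.3 200.4] posts [475.1 218.4] [407.3 200.8]
0.05 corners [522.9 237.6] [366.7 196.3] posts [476.3 215.2] [407.7 197.6]
0.1 corners [524.8 233.4] [367.  192.3] posts [477.4 212.1] [408.  194.5]
0.15 corners [526.8 229.3] [367.3 188.3] posts [478.4 209.2] [408.2 191.6]
0.2 corners [528.8 225.4] [367.5 184.5] posts [479.4 206.5] [408.4 188.9]
scene0 385 edges [(np.int64(172), 219), (np.int64(173), 206), (np.int64(291), -131), (np.int64(290), -120), (np.int64(207), -95)]
scene0 400 edges [(np.int64(175), 229), (np.int64(176), 170), (np.int64(172), -165), (np.int64(296), -130), (np.int64(171), -124)]
scene0 500 edges [(np.int64(173), 248), (np.int64(198), 236), (np.int64(189), -234), (np.int64(174), 213), (np.int64(197), 202)]
scene0 515 edges [(np.int64(211), 306), (np.int64(212), 227), (np.int64(200), 226), (np.int64(201), 195), (np.int64(204), -170)]
scene8 385 edges [(np.int64(172), 221), (np.int64(173), 209), (np.int64(292), -158), (np.int64(291), -147), (np.int64(293), -99)]
scene8 400 edges [(np.int64(175), 228), (np.int64(176), 175), (np.int64(172), -167), (np.int64(297), -159), (np.int64(171), -134)]
scene8 500 edges [(np.int64(177), -182), (np.int64(247), 169), (np.int64(178), -156), (np.int64(246), 155), (np.int64(176), -132)]
scene8 515 edges [(np.int64(228), -296), (np.int64(221), 237), (np.int64(248), 226), (np.int64(229), -213), (np.int64(220), 202)]
```

```bash
python3 -c "
from plant import r
print(r.finish_job())"
```

```text
the job is handed in; nothing more can be done
None
```

I handed the job in at about 19 s. Both rods stand released in the rack's outer tubes, and the lid is held by its handle at about 0.13–0.15 rad (roughly 3 cm of gap); the hand-in returned no verdict, so I don't know how it was judged.

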